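# Park the plugged core at the top of the core ramp

### The arm

A 7-joint arm with a two-finger parallel gripper is mounted at the origin on the work surface. World frame = base frame: x ahead of the robot, y to its left, z up, the work surface at z = 0. Lengths are in mm, angles in rad, forces in N, time in s.
With the tool pointing down it reaches from about 400 to 875 mm from the base axis. Payload 4.4 kg.
Tool frame: the origin (TCP) lies at the very end of the fingers, on their centre line; the grasp point (between the pads) lies 19 mm behind it (ctrl.pinch_z is the z of the grasp point in the tool frame, in mm); z points along the fingers, x is the direction in which the jaws open and shut, and the axes are right-handed (so a half turn about z gives the same grasp; the last joint's range is limited). The gripper opens to 85 mm and grips with 20 to 120 N. Pads are 22 mm wide; open, the fingers measure 114 mm over their backs; the gripper's body (76 mm by 85 mm) begins 54 mm behind the grasp point. The pads swing forward as they close: fully open they stand 13 mm farther back than shut.
Start: joints at [1.113, 0.628, 0.038, 1.517, -0.027, 0.996, -0.02], TCP at [248.232, -600.748, 231.313] pointing down, gripper open.
Joint ranges: [-3.06, 3.06], [-0.37, 2.12], [-1.25, 1.32], [0.18, 2.47], [-1.1, 4.24], [0.23, 1.98], [-2.94, 2.94]. Speed limits (rad/s): [2.57, 2.57, 3.14, 3.14, 3.14, 3.14, 3.14].

### API

Orientations are given as [roll, pitch, yaw] about the fixed x, y, z axes, in that order (R = Rz(yaw) Ry(pitch) Rx(roll)).
In Python, from cell import sensors, get_image, order, ctrl gives the robot as it stands.
- The arm moves only by the tool arm_command, never from a script. Its argument "rows" is a list that holds one entry, the list of rows, each a list of 6 numbers: the shift along the tool's x, y, z in mm, then the turn, a rotation vector about the tool's x, y, z in degrees. A call has 1 to 20 rows; each row is the pose to reach, as a shift and turn from the pose commanded when the call began, along the tool's axes at that moment; what a row does not reach only later rows make up. A row lasts 1/12 s, in which the tool goes at most 41.7 mm and 7.16 degrees, less where a joint would pass 70% of its speed; a pose out of reach is approached as far as the arm can. A call with a gripper value outside its range is refused whole. "claw" is the opening, from -1 (shut) to 1 (fully open), set as the call begins (left out, the last holds). The fingers move at their own pace and stop on an object; the grip force is fixed at half the most. Time passes only in rows, so rows that repeat a pose let the fingers close. It gives the time, the measured TCP pose, the force and the opening at its end, in the units of the state.
- sensors.read_state(): the state, without advancing time (a new reading comes with each control period).
- get_image(name): name is "side" or "top"; returns a dict with "pixels" (420x560x3 uint8, red, green, blue), "z_map" (420x560 float32, mm along the optical axis (not along the pixel's ray), 0 where there is no reading), "K" (3x3 intrinsics, pixels), "k1" (the pictures are not rectified: a ray, as slopes to the right and down, at radius r is drawn at 1 + k1 r^2 times it, then the intrinsics apply), "pose" (4x4, takes a point from camera to world coordinates). Camera axes: x right, y up, looking along -z (the intrinsics and any distortion apply to the point x, -y, -z); pixel columns grow to the right and rows downward; lengths in mm; the calibration is good to about 2 mm. A picture is of the moment at which its call begins.
- order.finish_job(): hands the job in, once; it reports no verdict.
The state is a dict: "clock": time; "qpos": joint angles; "qd": joint speeds; "tau": joint torques, N m; "eef_pos": TCP position; "tool_rot": TCP orientation; "force": force on the tool from outside, world axes, zero at the start; "torque": the same for the moment, N m; "width": finger opening in mm.
Only numpy, scipy, OpenCV 4.12 (cv2) and the standard library are available. Lean on these libraries where they do the work, as an engineer would, in place of code of your own. Each camera call takes 0.05 s, during which the arm holds its last target.

### The job

Two cardboard tube cores lie at the foot of the two sloped gutters of the core ramp. With the fingertips, push the core that has a peg sticking out of each end up its own gutter, over the lip at the top and down into the dip in front of the head board, so that it stays there and cannot roll back. Push it steadily without lifting it out of the gutter or flicking it, and leave the other core, the jars and the brush where they are.

Things in the scene. Friction and masses are not known exactly. Their poses are not given: they have to be found in the camera images.
- track: Fixed pair of aluminium gutters on plywood feet, tilted 0.14 rad. Origin: on the floor surface at the foot, midway between the gutters, 36 mm above the table; +x uphill along the floor, +y across, z square to the floor. Gutter centre lines at y = +-61 mm, each 82 mm wide inside; walls 4 mm thick, 16 mm above the floor. Foot bar: x = -8 to 0, 10 mm high.
- lip (a point): Midway between the gutters at the height of their floors, at the lip where both floors end (track x = 215 mm). Beyond it a dip 7 mm deep runs to the head board. A core let go short of the lip rolls back to the foot.
- head (a point): Midway between the gutters, at the height of their floors, on the downhill face of the plywood head board (track x = 263.5 mm; 10 mm thick, 40 mm above the floor). A core in the dip has its axis 28 to 30.5 mm before this face, 21 mm above the line of the floor.
- plug_core: The core to push: cardboard tube, 56 mm diameter, 76 mm long, with white end plugs, each with a round peg 16 mm thick that sticks out 16 mm (108 mm over all); about 0.13 kg. Origin at mid-length on the axis; y is the axis, lying across the gutter; x and z turn as it rolls. Starts in either gutter, resting against the foot bar (axis at track x = 22, z = 28 mm).
- open_core: The other core, 56 mm diameter, 76 mm long, with plain ends and no pegs, at the foot of the other gutter; to be left alone. Origin at mid-length on the axis, y along the axis.
- amber_jar: Closed amber glass jar, 52 mm diameter, 85 mm high, standing behind the head board; origin at the centre of its underside. Bystander.
- white_jar: Closed white plastic jar, 52 mm diameter, 68 mm high, standing behind the head board; origin at the centre of its underside. Bystander.
- brush: Flat brush lying on the table before the foot of the ramp, handle towards its own -x; origin under its middle. Bystander.
Mind the look-alikes: they are no part of the job. What is shaped like the plug_core but yellow is not meant.

How it is judged:
By the outcome, as a careful person would: the job done as asked, in the order asked, and still so for the second after the job is handed in, with the robot touching nothing.
It also fails if it takes over 40 s, if anything falls off the work surface, if the arm or the gripper's body presses on something with over 40 N, if the wrist force passes 120 N, or if a joint passes its speed limit or range.

## Working session

There is one attempt and no reset: what is moved stays moved. The work goes in short steps, Python scripts to look and compute and a tool call to move; the robot and the scene stay as the last step left them, time stands still between calls to the robot, and variables do not carry over. Pictures are saved under pics/ and viewed, and the job is handed in when it is done.

Besides the shell and the picture viewer there is one more tool, called after "Emit:" by a JSON object that holds its "fn" and its "kwargs". arm_command: Moves the arm, as the interface text tells. Its arguments: {"type":"object","properties":{"rows":{"type":"array","items":{"type":"array","items":{"type":"array","items":{"type":"number"}}}},"claw":{"type":"number"}},"required":["rows"]}

```bash
ls; mkdir -p pics; python3 - <<'E'
from cell import sensors,get_image
import cv2
for n in("side","top"):
    d=get_image(n); cv2.imwrite(f"pics/{n}0.png",d["pixels"][:,:,::-1]); print(n,d["K"].tolist(),d["k1"],d["pose"].round(3).tolist())
print(sensors.read_state())
E
```

```text
pics
side [[513.557294854234, 0.0, 279.31184862394593], [0.0, 513.557294854234, 211.3863926470063], [0.0, 0.0, 1.0]] -0.07977671418796238 [[-0.954, 0.221, -0.204, 399.423], [-0.301, -0.71, 0.636, 603.857], [-0.004, 0.668, 0.744, 814.772], [0.0, 0.0, 0.0, 1.0]]
top [[457.7957924353234, 0.0, 277.2764591264166], [0.0, 457.7957924353234, 209.92643011800453], [0.0, 0.0, 1.0]] -0.08741630355996248 [[-0.021, 0.99, -0.142, 457.695], [-1.0, -0.021, 0.002, -11.315], [-0.002, 0.142, 0.99, 1117.801], [0.0, 0.0, 0.0, 1.0]]
{'clock': 0.1, 'qpos': array([ 1.11323643,  0.62923899,  0.03845299,  1.51830735, -0.02699178,
        0.99632369, -0.01999045]), 'qd': array([-6.95079257e-04, -1.00388375e-03,  1.11104192e-03, -3.67919857e-03,
       -1.79942858e-03,  6.99254084e-05, -2.86764889e-04]), 'tau': array([ 2.24062176e-03, -5.64527643e+01,  1.22993454e+00, -1.93969882e+01,
        1.11818526e-02,  5.48079508e-03,  3.23261213e-05]), 'eef_pos': array([ 247.97578141, -600.20225685,  230.47812089]), 'tool_rot': array([ 3.14156279e+00,  1.75892572e-03, -1.17902999e+00]), 'force': array([-0.52827383, -0.25777646,  0.67524913]), 'torque': array([0.0272455, 0.0376803, 0.0413951]), 'width': 85.90692275260564}
```

View pics/side0.png

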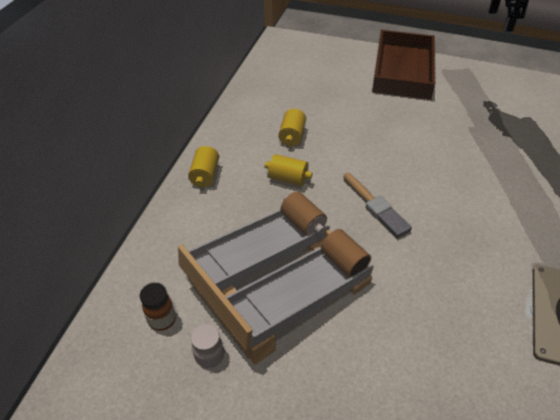

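View pics/top0.png

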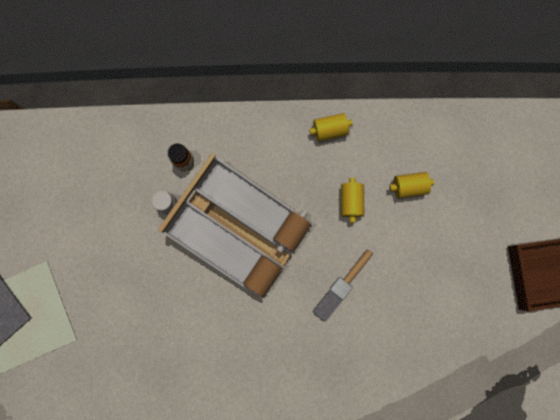

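```bash
python3 - <<'E'
import cv2
a=cv2.imread("pics/top0.png")[145:305,150:330]; cv2.imwrite("pics/top0c.png",cv2.resize(a,None,fx=4,fy=3.75*4/3.75*0.9,interpolation=2) if 0 else cv2.resize(a,(675,600),interpolation=2))
a=cv2.imread("pics/side0.png")[180:360,170:380]; cv2.imwrite("pics/side0c.png",cv2.resize(a,(700,600),interpolation=2))
E
```

```text
(no output)
```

View pics/top0c.png

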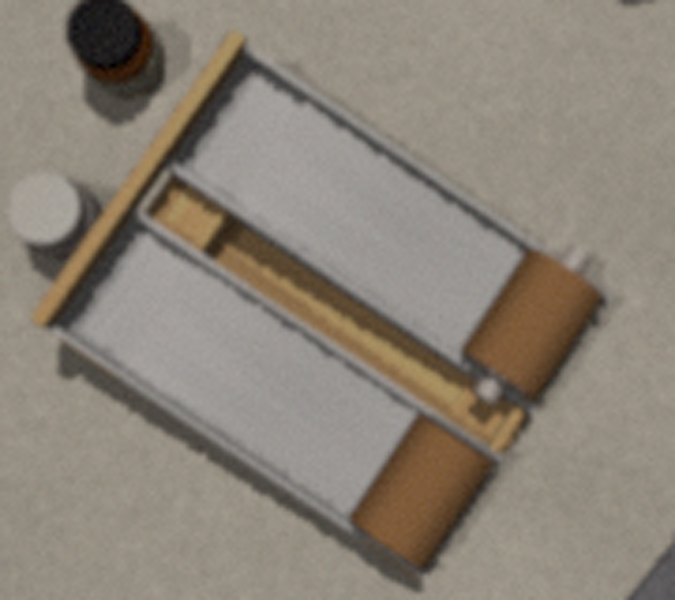

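View pics/side0c.png

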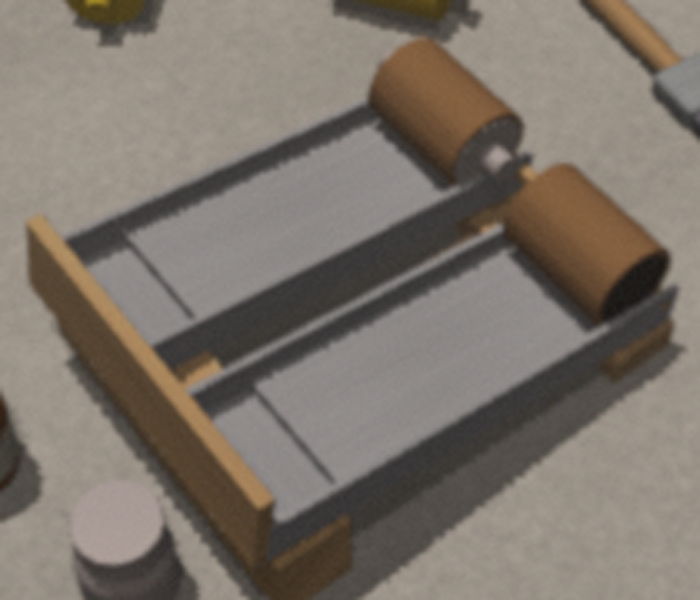

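```bash
cat > h.py <<'E'
import numpy as np, cv2
from scipy.spatial.transform import Rotation as R
from scipy.optimize import least_squares
def proj(d,P):
    P=np.atleast_2d(P); T=np.linalg.inv(d["pose"]); c=P@T[:3,:3].T+T[:3,3]
    s=np.c_[c[:,0]/-c[:,2],-c[:,1]/-c[:,2]]; r2=(s**2).sum(1,keepdims=True); s=s*(1+d["k1"]*r2)
    K=d["K"]; return s*[K[0,0],K[1,1]]+[K[0,2],K[1,2]]
def track(x,y,yaw): # returns R,t
    return R.from_euler('xyz',[0,-0.14,yaw]).as_matrix(), np.array([x,y,36.])
def deproj(d,u,v,z=None):
    K=d["K"]; s=np.array([(u-K[0,2])/K[0,0],(v-K[1,2])/K[1,1]]); q=s.copy()
    for _ in range(10): q=s/(1+d["k1"]*(q@q))
    if z is None: z=np.median(d["z_map"][int(round(v))-1:int(round(v))+2,int(round(u))-1:int(round(u))+2])
    return d["pose"][:3,:3]@np.array([q[0]*z,-q[1]*z,-z])+d["pose"][:3,3]
E
cat > fit.py <<'E'
from h import *
from cell import get_image
D={n:get_image(n) for n in("side","top")}
t=lambda u,v:("top",150+u/3.75,145+v/3.75)
s=lambda u,v:("side",170+u/3.3333,180+v/3.3333)
# (pix, xyz, free y idx or None)
F=[(t(237,37),(268.5,-1,40),0),(t(43,318),(268.5,1,40),0),
 (s(127,232),(215,-102,0),None),(s(258,385),(215,20,0),None),
 (t(488,390),(22,-10,28),None),(t(580,258),(22,-112,28),None),
 (s(497,157),(22,-7,28),None),
 (s(30,216),(273.5,-1,40),0),(s(263,500),(263.5,1,40),0)]
def f(p,full=False):
    Rm,T=track(*p[:3]); r=[]
    for (n,u,v),X,fr in F:
        X=np.array(X,float)
        if fr is not None: X[1]*=p[3]
        r.append(proj(D[n],Rm@X+T)[0]-[u,v])
    return np.array(r) if full else np.ravel(r)
for y0 in (0.5,1.0,1.5):
  q=least_squares(f,[480,-60,y0,106],loss='soft_l1'); print(q.cost,q.x); 
print(f(q.x,True).round(1))
Rm,T=track(*q.x[:3])
for name,uv in dict(floor1=t(350,200),floor2=t(250,300),lane=t(300,250),coretop=t(533,325),opentop=t(425,490)).items():
    w=deproj(D[uv[0]],*uv[1:]); print(name,w.round(1),(Rm.T@(w-T)).round(1))
np.save("tr.npy",q.x[:3])
E
python3 fit.py
```

```text
13.371459768927439 [498.073738   -25.62225569   0.96222698 102.79720728]
13.37145976892764 [498.07373734 -25.6222545    0.96222698 102.79720713]
13.371459768947695 [498.07374213 -25.62226071   0.96222702 102.79721423]
[[ 0.1 -0.2]
 [-0.8  0.1]
 [-0.5 -1. ]
 [-1.8 -2.4]
 [-0.4  0.5]
 [-0.5 -1. ]
 [ 2.5  2.8]
 [-0.1  1.2]
 [ 3.6 -3. ]]
floor1 [639.   66.3  56.8] [157.4 -63.1  -1.1]
floor2 [577.  129.   59.4] [173.5  23.6  -0.8]
lane [605.5  96.   74.9] [165.1 -18.6  16. ]
coretop [554.4 -45.2  94.1] [ 24.1 -57.4  55.3]
opentop [457.9  21.1  95.3] [23.5 59.7 56.5]
```

```bash
cat > ov.py <<'E'
from h import *
import sys
from cell import get_image
p=np.load("tr.npy"); Rm,T=track(*p)
L=[]
for y in(-102,-20,20,102): L+=[((0,y,16),(263.5,y,16)),((0,y,0),(215,y,0))]
for a in(-102,20): L+=[((215,a,0),(215,a+82,0)),((0,a,10),(0,a+82,10))]
L+=[((263.5,-106,40),(263.5,106,40)),((22,-115,28),(22,-7,28))]
for n,b in(("top",(150,145,180,160)),("side",(170,180,210,180))):
    d=get_image(n); im=np.ascontiguousarray(d["pixels"][:,:,::-1]); k=700/b[2] if n=="side" else 3.75
    x,y,w,h=b; im=cv2.resize(im[y:y+h,x:x+w],None,fx=k,fy=k,interpolation=2)
    for l in L:
        q=((proj(d,np.array(l,float)@Rm.T+T)-[x,y]+.5)*k).round().astype(int); cv2.line(im,q[0].tolist(),q[1].tolist(),(0,0,255),1)
    cv2.imwrite(f"pics/{n}{sys.argv[1]}.png",im)
E
python3 ov.py ov1
```

```text
(no output)
```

View pics/topov1.png

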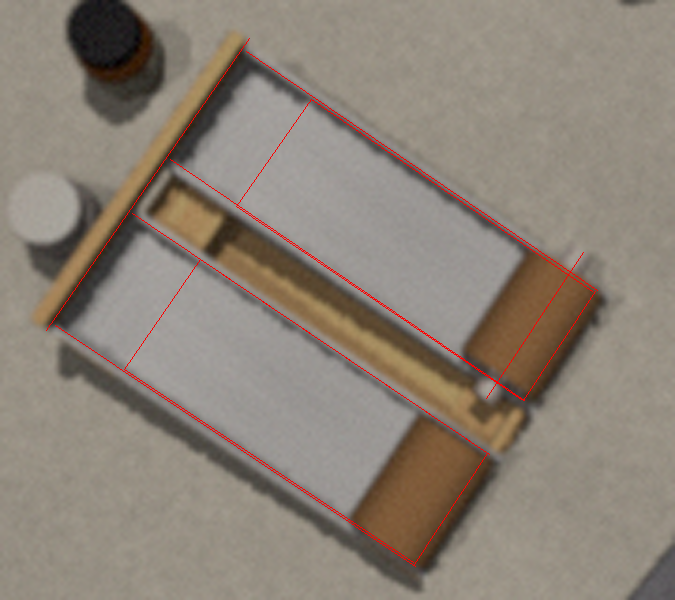

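View pics/sideov1.png

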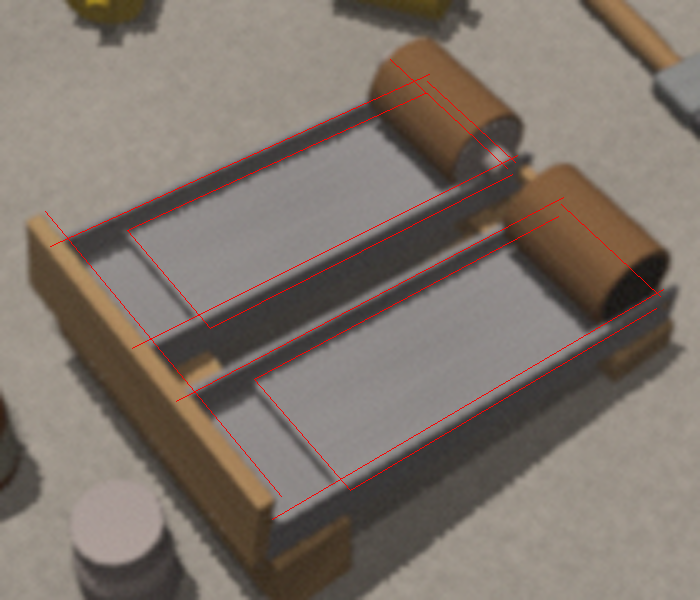

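```bash
cat > go.py <<'E'
from h import *
import sys
from cell import sensors
# args: track-x y, z(track or w<world>)
p=np.load("tr.npy"); Rm,T=track(*p); s=sensors.read_state()
Rt=R.from_euler('xyz',s["tool_rot"]).as_matrix(); e=s["eef_pos"]
print("clk",s["clock"],"tcp track",(Rm.T@(e-T)).round(1),"rot",s["tool_rot"].round(3),"F",s["force"].round(1),"w",s["width"])
for a in sys.argv[1:]:
    v=a.split(","); X=Rm@np.array([float(v[0]),float(v[1]),float(v[2].lstrip('w'))])+T
    if v[2][0]=='w': X[2]=float(v[2][1:])
    G=R.from_euler('xyz',[np.pi,0,p[2]-np.pi/2]).as_matrix()
    print(a,"world",X.round(1),"shift",(Rt.T@(X-e)).round(1),"turn",np.degrees(R.from_matrix(Rt.T@G).as_rotvec()).round(2))
E
python3 go.py -- -45,-61,w140 2>/dev/null || python3 go.py " -45,-61,w140"
```

```text
clk 0.3 tcp track [-581.4 -123.6  278.8] rot [-3.142e+00  1.000e-03 -1.179e+00] F [ 0.6 -0.   0.6] w 85.53797351794692
clk 0.3 tcp track [-581.4 -123.6  278.8] rot [-3.142e+00  1.000e-03 -1.179e+00] F [ 0.6 -0.   0.6] w 85.53797351794692
 -45,-61,w140 world [ 511.5 -113.1  140. ] shift [-350.  -429.5   91.2] turn [-1.000e-02  3.000e-02 -3.269e+01]
```

Emit:
{"fn": "arm_command", "kwargs": {"rows": [[[-10,-12,0,0,0,-1],[-28,-34,0,0,0,-3],[-50,-62,0,0,0,-5],[-74,-91,0,0,0,-7],[-98,-120,5,0,0,-9],[-122,-150,10,0,0,-11],[-146,-179,15,0,0,-13],[-170,-208,20,0,0,-15],[-194,-238,26,0,0,-18],[-218,-267,32,0,0,-20],[-242,-297,40,0,0,-22],[-266,-326,50,0,0,-24.5],[-288,-353,60,0,0,-27],[-308,-378,70,0,0,-29],[-325,-399,78,0,0,-31],[-338,-415,84,0,0,-32],[-346,-425,88,0,0,-32.7],[-350,-430,91,0,0,-32.7],[-350,-430,91,0,0,-32.7]]], "claw": -0.3}}

```text
clock: 1.88
eef_pos: [512.3, -112.2, 139.9]
tool_rot: [-3.142, 0.001, -0.607]
force: [-0.6, 0.5, 0.7]
width: 29.7
```

```bash
python3 go.py " -45,-61,16" " -30,-61,16"; python3 ov.py a2
```

```text
clk 1.8833 tcp track [-47.8 -61.1 111.7] rot [-3.142e+00  1.000e-03 -6.070e-01] F [-0.6  0.5  0.7] w 29.71658340781836
 -45,-61,16 world [521.4 -98.9  45.6] shift [ -0.1 -16.1  94.3] turn [-0.    0.03  0.09]
 -30,-61,16 world [529.9 -86.7  47.7] shift [ -0.1 -31.   92.3] turn [-0.    0.03  0.09]
```

View pics/sidea2.png

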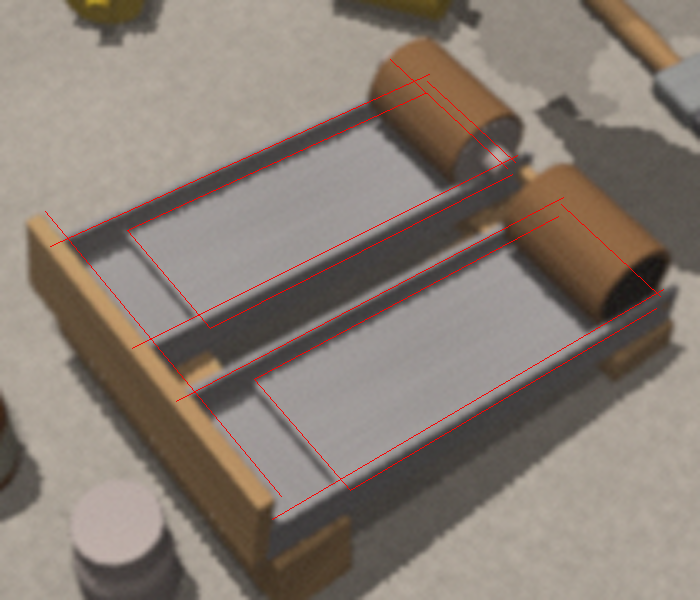

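```bash
python3 - <<'E'
from h import *
from cell import get_image,sensors
e=sensors.read_state()["eef_pos"]
for n in("side","top"):
    d=get_image(n); cv2.imwrite(f"pics/{n}3.png",d["pixels"][:,:,::-1]); print(n,proj(d,e))
E
```

```text
side [[337.94350847 167.36114434]]
top [[325.81123365 248.92820626]]
```

View pics/side3.png

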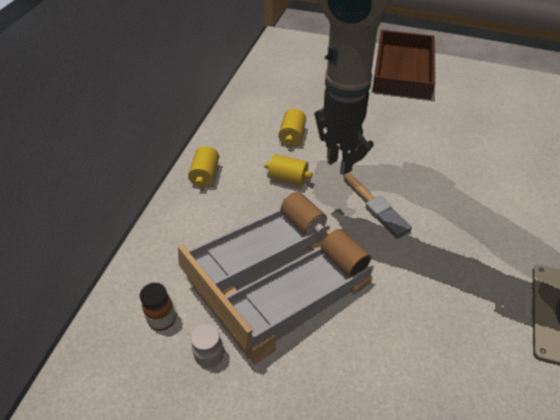

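View pics/top3.png

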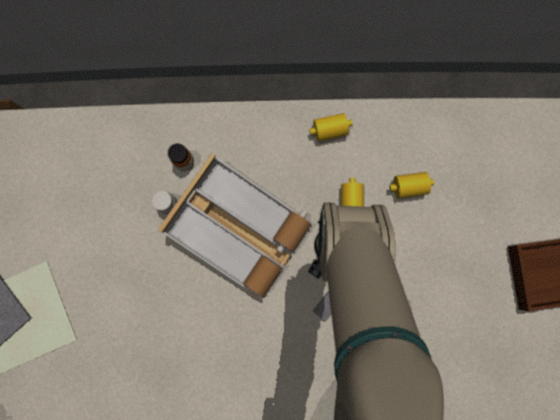

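Emit:
{"fn": "arm_command", "kwargs": {"rows": [[[0,-3,12,0,0,0],[0,-8,32,0,0,0],[0,-12,52,0,0,0],[0,-14,70,0,0,0],[0,-15,82,0,0,0],[0,-16,90,0,0,0],[0,-16,94,0,0,0],[0,-16,94,0,0,0]]]}}

```text
clock: 2.75
eef_pos: [520.7, -100.7, 46.0]
tool_rot: [3.141, 0.001, -0.609]
force: [0.6, 1.0, -0.7]
width: 29.9
```

```bash
python3 go.py " -17,-61,16" "180,-61,16" "195,-61,16"  ; python3 - <<'E'
from h import *
from cell import get_image
d=get_image("side"); a=d["pixels"][100:280,220:430,::-1]; cv2.imwrite("pics/side4.png",cv2.resize(a,(700,600),interpolation=2))
E
```

```text
clk 2.75 tcp track [-46.8 -61.5  16.7] rot [ 3.141e+00  1.000e-03 -6.090e-01] F [ 0.6  1.  -0.7] w 29.929827799316882
 -17,-61,16 world [537.2 -76.1  49.5] shift [ -0.5 -29.6  -3.5] turn [ 0.04  0.03 -0.05]
180,-61,16 world [648.7  83.9  77. ] shift [  -0.7 -224.7  -31.1] turn [ 0.04  0.03 -0.05]
195,-61,16 world [657.2  96.1  79.1] shift [  -0.7 -239.5  -33.2] turn [ 0.04  0.03 -0.05]
```

View pics/side4.png

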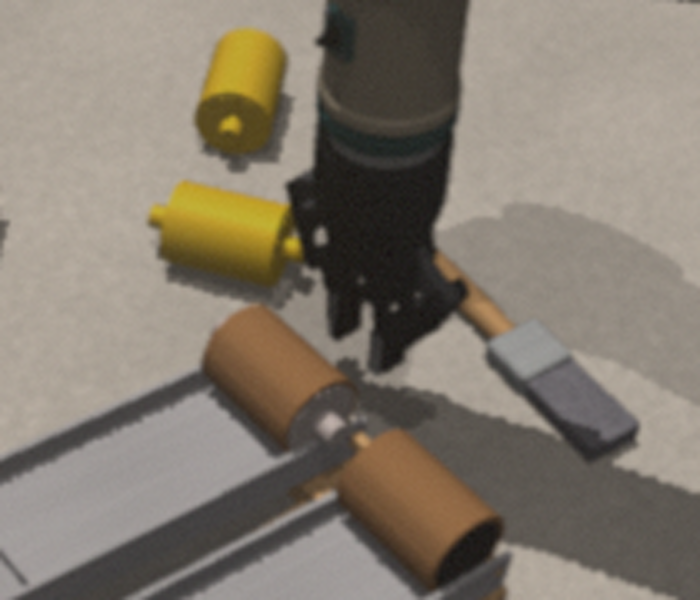

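Emit:
{"fn": "arm_command", "kwargs": {"rows": [[[-0.5,-5,-0.6,0,0,0],[-0.5,-10,-1.2,0,0,0],[-0.5,-14,-1.7,0,0,0],[-0.5,-17,-2.1,0,0,0],[-0.5,-20,-2.4,0,0,0],[-0.5,-23,-2.8,0,0,0],[-0.5,-26,-3.1,0,0,0],[-0.5,-29,-3.5,0,0,0],[-0.5,-32,-3.9,0,0,0],[-0.5,-35,-4.3,0,0,0],[-0.5,-38,-4.7,0,0,0],[-0.5,-42,-5.2,0,0,0],[-0.5,-46,-5.8,0,0,0],[-0.5,-50,-6.4,0,0,0],[-0.5,-54,-6.9,0,0,0],[-0.5,-58,-7.5,0,0,0],[-0.5,-62,-8,0,0,0],[-0.5,-65,-8.4,0,0,0],[-0.5,-67,-8.7,0,0,0]]]}}

```text
clock: 4.38
eef_pos: [559.4, -44.0, 55.1]
tool_rot: [-3.141, -0.0, -0.608]
force: [-0.2, -2.1, 1.9]
width: 29.8
```

```bash
python3 go.py "180,-61,16" "195,-61,16"  ; python3 ov.py a5;python3 - <<'E'
from h import *
from cell import get_image
d=get_image("side"); a=d["pixels"][100:280,220:430,::-1]; cv2.imwrite("pics/side5.png",cv2.resize(a,(700,600),interpolation=2))
E
```

```text
clk 4.3833 tcp track [ 22.5 -60.9  16.1] rot [-3.141 -0.    -0.608] F [-0.2 -2.1  1.9] w 29.815711637185494
180,-61,16 world [648.7  83.9  77. ] shift [   0.2 -156.   -21.8] turn [-0.03 -0.01  0.04]
195,-61,16 world [657.2  96.1  79.1] shift [   0.3 -170.9  -23.9] turn [-0.03 -0.01  0.04]
```

View pics/side5.png

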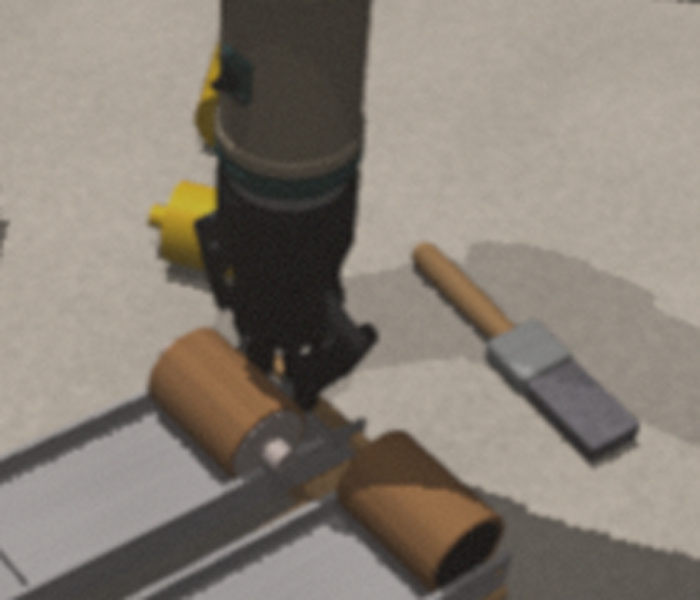

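View pics/topa5.png

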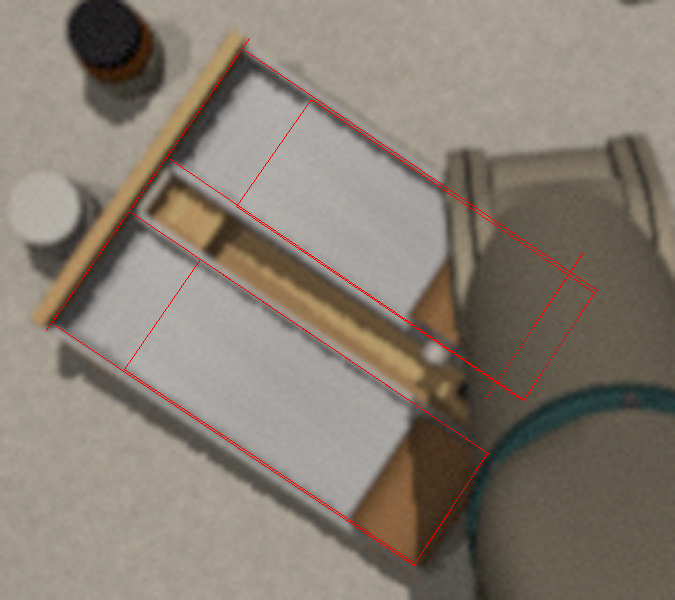

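Emit:
{"fn": "arm_command", "kwargs": {"rows": [[[0,-2,-0.3,0,0,0],[0,-6,-0.8,0,0,0],[0,-12,-1.7,0,0,0],[0,-18,-2.5,0,0,0],[0,-24,-3.4,0,0,0],[0,-30,-4.2,0,0,0],[0,-36,-5,0,0,0],[0,-43,-6,0,0,0],[0,-50,-7,0,0,0],[0,-57,-8,0,0,0],[0,-64,-9,0,0,0],[0,-71,-10,0,0,0],[0,-78,-10.9,0,0,0],[0,-85,-11.9,0,0,0],[0,-92,-12.9,0,0,0],[0,-98,-13.7,0,0,0],[0,-104,-14.6,0,0,0],[0,-109,-15.3,0,0,0],[0,-112,-15.7,0,0,0],[0,-114,-16,0,0,0]]]}}

```text
clock: 6.2
eef_pos: [624.9, 50.2, 71.1]
tool_rot: [-3.14, -0.0, -0.607]
force: [-0.8, -2.0, 1.1]
width: 30.4
```

```bash
python3 go.py "180,-61,18" "193,-61,18"  ; python3 ov.py a6
```

```text
clk 6.2 tcp track [138.3 -60.7  15.9] rot [-3.14  -0.    -0.607] F [-0.8 -2.   1.1] w 30.360577609954525
180,-61,18 world [648.6  83.7  78.9] shift [  0.4 -41.   -7.8] turn [-0.09 -0.01  0.06]
193,-61,18 world [655.9  94.2  80.8] shift [  0.4 -53.9  -9.6] turn [-0.09 -0.01  0.06]
```

View pics/sidea6.png

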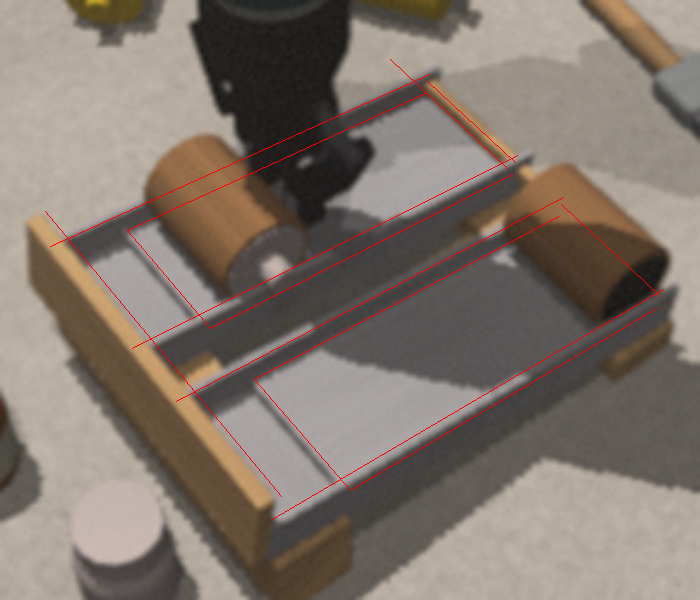

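View pics/topa6.png

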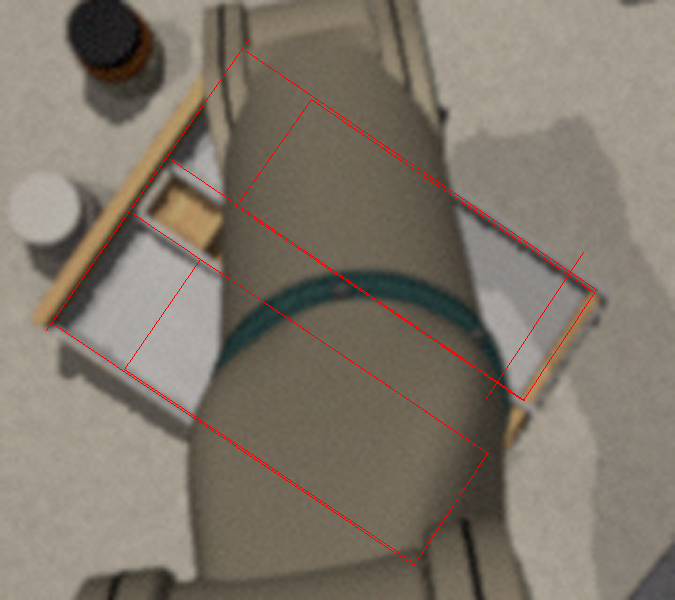

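Emit:
{"fn": "arm_command", "kwargs": {"rows": [[[0,-2,-0.3,0,0,0],[0,-5,-0.7,0,0,0],[0,-8,-1.1,0,0,0],[0,-11,-1.5,0,0,0],[0,-14,-2,0,0,0],[0,-17,-2.4,0,0,0],[0,-20,-2.8,0,0,0],[0,-23,-3.3,0,0,0],[0,-26,-3.7,0,0,0],[0,-29,-4.1,0,0,0],[0,-31.5,-4.5,0,0,0],[0,-34,-4.8,0,0,0],[0,-36.5,-5.2,0,0,0],[0,-39,-5.6,0,0,0],[0,-41.5,-5.9,0,0,0],[0,-44,-6.3,0,0,0],[0,-46.5,-6.6,0,0,0],[0,-49,-7,0,0,0],[0,-51,-7.2,0,0,0],[0,-51,-7.2,0,0,0]]]}}

```text
clock: 7.97
eef_pos: [653.7, 91.9, 78.2]
tool_rot: [-3.14, -0.0, -0.607]
force: [0.3, 0.9, 0.5]
width: 29.8
```

```bash
python3 go.py "180,-61,18" "193,-61,18"  ; python3 ov.py a7
```

```text
clk 7.9667 tcp track [189.5 -60.6  16. ] rot [-3.14  -0.    -0.607] F [0.3 0.9 0.5] w 29.7799103735869
180,-61,18 world [648.6  83.7  78.9] shift [ 0.4  9.7 -0.7] turn [-0.07 -0.    0.06]
193,-61,18 world [655.9  94.2  80.8] shift [ 0.4 -3.2 -2.5] turn [-0.07 -0.    0.06]
```

View pics/sidea7.png

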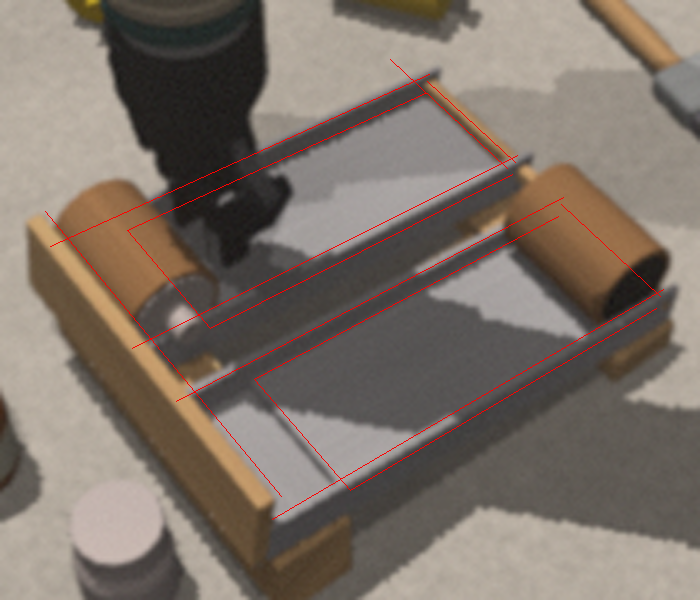

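The core sits against the head board, clear of the fingers. I'll back off and lift.

Emit:
{"fn": "arm_command", "kwargs": {"rows": [[[0,5,0,0,0,0],[0,14,0,0,0,0],[0,25,-3,0,0,0],[0,38,-12,0,0,0],[0,50,-30,0,0,0],[0,60,-55,0,0,0],[0,68,-85,0,0,0],[0,80,-115,0,0,0],[0,105,-140,0,0,0],[0,135,-155,0,0,0],[0,165,-160,0,0,0],[0,200,-160,0,0,0],[0,235,-160,0,0,0],[0,270,-160,0,0,0],[0,300,-160,0,0,0],[0,320,-160,0,0,0],[0,330,-160,0,0,0],[0,330,-160,0,0,0]]]}}

```text
clock: 9.57
eef_pos: [462.5, -183.0, 238.9]
tool_rot: [3.14, -0.001, -0.614]
force: [0.2, 0.4, 0.9]
width: 29.7
```

```bash
python3 go.py ; python3 ov.py a8; python3 - <<'E'
from h import *
from cell import get_image
d=get_image("top"); cv2.imwrite("pics/top8.png",d["pixels"][:,:,::-1])
E
```

```text
clk 9.5667 tcp track [-119.7  -60.7  221.8] rot [ 3.14e+00 -1.00e-03 -6.14e-01] F [0.2 0.4 0.9] w 29.67154310797956
```

View pics/sidea8.png

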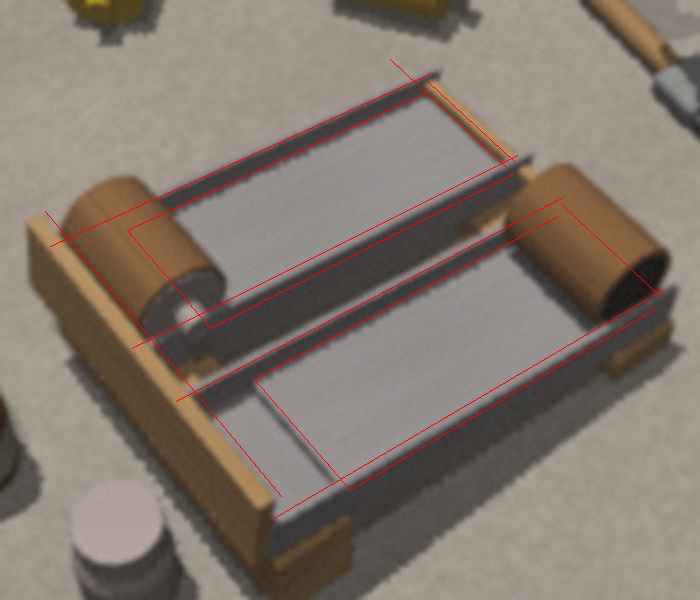

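View pics/topa8.png

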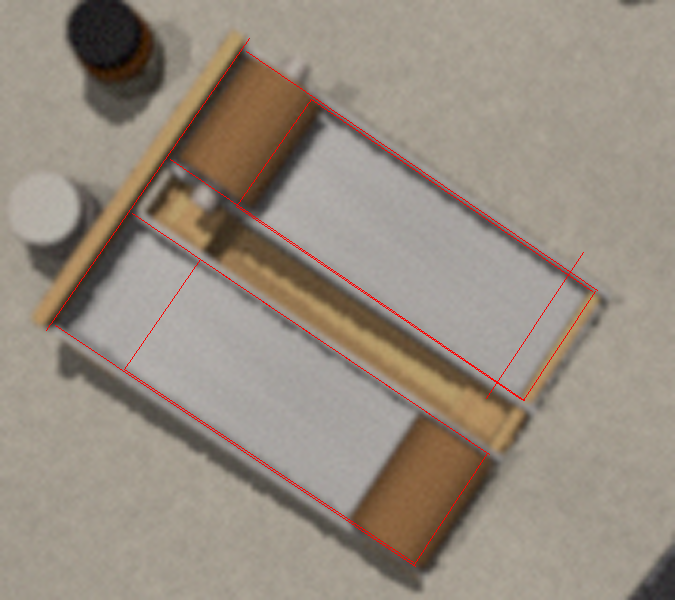

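View pics/top8.png

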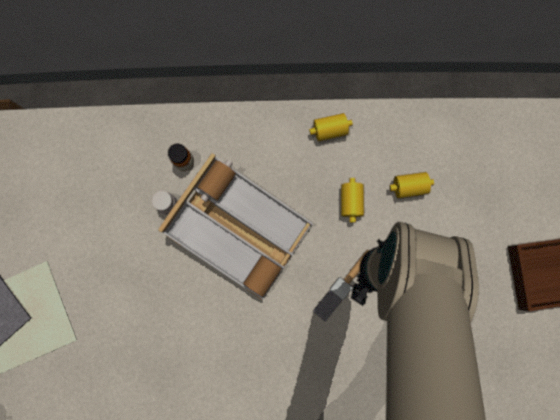

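```bash
python3 - <<'E'
from h import *
from cell import get_image
p=np.load("tr.npy"); Rm,T=track(*p)
d=get_image("top")
for y in(-85,-61,-35):
  q=proj(d,Rm@np.array([234.5,y,49.])+T)[0]; w=deproj(d,*q); print(q,(Rm.T@(w-T)).round(1))
for y in(-115,-7): print(((proj(d,Rm@np.array([234.5,y,21.])+T)[0]-[150,145]+.5)*3.75).round())
a=cv2.imread("pics/top8.png").astype(int); b=cv2.imread("pics/top0.png").astype(int)
f=d["pixels"][:,:,::-1].astype(int)
for nm,s in dict(core=np.s_[150:215,185:245]).items(): print(nm,abs(a[s]-f[s]).mean())
for nm,s in dict(jars=np.s_[140:215,145:195],open=np.s_[250:300,240:285]).items(): print(nm,abs(f[s]-b[s]).mean())
E
```

```text
[221.27507395 168.92226924] [234.4 -84.8  50.6]
[215.1744914  177.65850781] [234.3 -60.8  51. ]
[208.5353988  187.17906023] [234.3 -34.8  51.6]
[297.  59.]
[197. 203.]
core 2.252820512820513
jars 10.075111111111111
open 10.54962962962963
```

```bash
python3 - <<'E'
from h import *
from cell import get_image
for n in("top","side"):
    g=cv2.cvtColor(get_image(n)["pixels"],cv2.COLOR_RGB2GRAY).astype(np.float32); b=cv2.cvtColor(cv2.imread(f"pics/{n}0.png"),cv2.COLOR_BGR2GRAY).astype(np.float32)
    print(n,"brightness",g[:300,:140].mean(),b[:300,:140].mean())
    for nm,s in (dict(jars=(140,215,145,200),open=(245,300,240,290),ramp=(200,260,200,250),brush=(260,325,310,345)) if n=="top" else dict(amber=(280,330,135,180),white=(320,365,185,228),open=(225,280,320,375),brush=(170,240,360,415))).items():
        s=np.s_[s[0]:s[1],s[2]:s[3]]; print(nm,cv2.phaseCorrelate(b[s].copy(),g[s].copy()), g[s].mean(),b[s].mean())
E
```

```text
top brightness 119.18176 109.82443
jars ((-0.03955113007600275, 0.5721539468894221), 1.0116743013593885) 129.06667 119.086784
open ((0.01765569794033439, 0.0953935705394855), 0.6483360433578491) 124.73491 113.11527
ramp ((-0.03631201429672615, 0.29798883401735665), 0.6001016209920247) 145.23767 135.77867
brush ((-0.3413285152431662, -0.16762887564605222), 0.5974039442745256) 114.8866 130.96263
side brightness 59.573166 57.10262
amber ((0.5079150770529282, -0.005916256352296756), 0.9996031044854058) 88.989334 85.64933
white ((0.5901821882096456, 0.4237300384276317), 1.0037141877633553) 122.32041 117.737465
open ((0.055421504909059394, 0.055375682465406584), 0.9608326368861728) 105.499504 100.90115
brush ((-0.18814401024822658, 0.13084511398188425), 0.5223764003426941) 119.45948 133.12207
```

```bash
python3 -c "
from cell import order,sensors
print(sensors.read_state()['clock'],order.finish_job())"
```

```text
the job is handed in; nothing more can be done
9.8667 None
```

The pegged cardboard core is in the dip in front of the head board, and I handed the job in at about 9.9 s of the 40 s allowed.

I pushed it up its gutter with two fingertips held 30 mm apart. The speed was about 70–85 mm/s up the slope, dropping to about 30 mm/s over the lip. The measured push force was about 2–3 N whenever I read it. I then backed the fingers off and lifted them clear.

**Core in place:** in the top and side pictures taken after the fingers withdrew, the core lies square against the board. Its axis is at about track x = 232–235 mm, where 233–235.5 mm is expected. Two pictures taken after the withdrawal show it at rest.

**Other objects:** the open core, both jars and the brush show no visible movement. Image shifts were at most about 0.6 pixel, with a general change in brightness between pictures.

**Checks that disagreed:**
- **Core height:** the depth reading of the top of the core was about 51 mm, where 49 mm is expected.
- **Side camera:** my fitted ramp outline was 2–3 pixels off in the side picture.

I put both down mainly to the stated 2 mm calibration error. The core's position in both pictures still fits it sitting in the dip.

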